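# Flip the station status tags on the reagent deck

### The arm

A 6-joint arm with a two-finger parallel gripper is mounted at the origin on the work surface. World frame = base frame: x ahead of the robot, y to its left, z up, the work surface at z = 0. Lengths are in mm, angles in degrees, forces in N, time in s.
With the tool pointing down it reaches from about 350 to 850 mm from the base axis. Payload 8.1 kg.
Tool frame: the origin (TCP) lies between the finger pads; the fingertips stand 11 mm ahead of it and the grasp point (between the pads) lies 8 mm behind it; z points along the fingers, y is the line along which they close (so a half turn about z gives the same grasp; the last joint's range is limited). The gripper opens to 85 mm and grips with 20 to 120 N. Pads are 22 mm wide; open, the fingers measure 114 mm over their backs; the gripper's body (76 mm by 85 mm) begins 54 mm behind the grasp point. The pads swing forward as they close: fully open they stand 13 mm farther back than shut.
Start: joints at [-81.727, 7.471, 85.268, -0, 87.261, -4.893], TCP at [136.69, -584.227, 214.292] pointing down, gripper open.
Joint ranges: [-169.43, 169.43], [-51.17, 129.36], [1.28, 143.12], [-76.62, 256.62], [0, 156.53], [-152.29, 152.29]. Speed limits (degrees/s): [136.94, 136.94, 159.86, 180, 180, 180].

### API

Orientations are given as [roll, pitch, yaw] about the fixed x, y, z axes, in that order (R = Rz(yaw) Ry(pitch) Rx(roll)).
In Python, from bench import r, snapshot, get_calibration gives the robot as it stands.
- The arm moves only by the tool step_arm, never from a script. Its argument "rows" is a list of rows, each a list of 2 entries, a list of its own where there are three numbers: the shift along the tool's x, y, z in mm, then the turn about the tool's z in degrees. In form: [[[tx, ty, tz], yaw], ...]. A call has 1 to 12 rows; each row is the pose to reach, as a shift and turn from the pose commanded when the call began, along the tool's axes at that moment; what a row does not reach only later rows make up. A row lasts 1/10 s, in which the tool goes at most 50 mm and 8.59 degrees, less where a joint would pass 70% of its speed; a pose out of reach is approached as far as the arm can. A call with a gripper value outside its range is refused whole. "fingers" is the opening, from 0 (shut) to 1 (fully open), set as the call begins (left out, the last holds). The fingers move at their own pace and stop on an object; "squeeze" is the grip in N (left out, the last holds). Time passes only in rows, so rows that repeat a pose let the fingers close. It gives the time, the measured TCP pose, the force, the opening and the grip force at its end, in the units of the state.
- r.sense(): the state, without advancing time (a new reading comes with each control period).
- snapshot(name): name is "scene" or "top" or "wrist"; returns the picture (400x640x3 uint8, blue, green, red); there is no depth.
- get_calibration(name): a dict with "fovy" (degrees; the focal length in pixels is half the picture's height over the tangent of half this angle, whatever the lens; pixels are square), "cx", "cy" (the principal point, pixels), "eye" and "orientation" of the camera in the world. Camera axes: x right, y up, looking along -z (the intrinsics and any distortion apply to the point x, -y, -z); pixel columns grow to the right and rows downward; lengths in mm; the calibration is good to about 2 mm. A picture is of the moment at which its call begins: read the wrist's pose just before it. get_calibration takes no time and is no camera call; for the wrist camera it gives the pose at the moment of the call.
- r.hand_in(): hands the job in; it is judged then, once.
The state is a dict: "time": time; "joint_pos": joint angles; "qd": joint speeds; "joint_efforts": joint torques, N m; "tool_pos": TCP position; "tcp_rot": TCP orientation; "ft_force": force on the tool from outside, world axes, zero at the start; "wrist_torque": the same for the moment, N m; "finger_gap": finger opening in mm; "grip_force": force on a finger pad.
Only numpy, scipy, OpenCV 4.12 (cv2) and the standard library are available. Lean on these libraries where they do the work, as an engineer would, in place of code of your own. Each camera call takes 0.05 s, during which the arm holds its last target. There are 200 camera calls.

### The job

Set the hinged status tags on the reagent deck by pushing them over gently with a fingertip: every station with a vial in its well must show the disc face of its tag upward, and every station closed with a low blanking plug must show the bar face. Do not pinch the tags hard, and do not lift or shift the vials, the plugs or anything else on the table.

Things in the scene. Friction and masses are not known exactly. Their poses are not given: they have to be found in the camera images.
- station_a: one of four alike reagent stations on the deck, in any left-right order, about 85 mm apart: grey strip 172 x 46 x 8 mm (from 26 mm behind the hinge to 146 mm ahead). Origin: its underside, right below the tag hinge; own +x runs from hinge to well, y parallel to the hinge. Hinge line 55 mm above the origin, between 4 mm posts (tops 58 mm up, 45 mm over both).
- tag_a (a joint): hinge angle of station_a's tag, a white slippery flap 34 wide, 40 long, 4 mm thick, 25 g: 0 upright; + leans to the well (bar face up: black bar 27 x 8 mm); - leans away from it (disc face up: black 24 mm disc). Stops at +-1.0 rad, free edge then 21 mm above and 34 mm beside the hinge. Free hinge: pushed past upright from its low side, it falls to the other stop and stays.
- well_a (a point): centre of the inner floor of the well of station_a, 120 mm from the hinge along the station's +x, 13 mm above the station's origin: square white cup, 44 mm outside, 34 mm inside, rim 11 mm above this point. It holds either a vial or a blanking plug.
- station_b: one of four alike reagent stations on the deck, in any left-right order, about 85 mm apart: grey strip 172 x 46 x 8 mm (from 26 mm behind the hinge to 146 mm ahead). Origin: its underside, right below the tag hinge; own +x runs from hinge to well, y parallel to the hinge. Hinge line 55 mm above the origin, between 4 mm posts (tops 58 mm up, 45 mm over both).
- tag_b (a joint): hinge angle of station_b's tag, a white slippery flap 34 wide, 40 long, 4 mm thick, 25 g: 0 upright; + leans to the well (bar face up: black bar 27 x 8 mm); - leans away from it (disc face up: black 24 mm disc). Stops at +-1.0 rad, free edge then 21 mm above and 34 mm beside the hinge. Free hinge: pushed past upright from its low side, it falls to the other stop and stays.
- well_b (a point): centre of the inner floor of the well of station_b, 120 mm from the hinge along the station's +x, 13 mm above the station's origin: square white cup, 44 mm outside, 34 mm inside, rim 11 mm above this point. It holds either a vial or a blanking plug.
- station_c: one of four alike reagent stations on the deck, in any left-right order, about 85 mm apart: grey strip 172 x 46 x 8 mm (from 26 mm behind the hinge to 146 mm ahead). Origin: its underside, right below the tag hinge; own +x runs from hinge to well, y parallel to the hinge. Hinge line 55 mm above the origin, between 4 mm posts (tops 58 mm up, 45 mm over both).
- tag_c (a joint): hinge angle of station_c's tag, a white slippery flap 34 wide, 40 long, 4 mm thick, 25 g: 0 upright; + leans to the well (bar face up: black bar 27 x 8 mm); - leans away from it (disc face up: black 24 mm disc). Stops at +-1.0 rad, free edge then 21 mm above and 34 mm beside the hinge. Free hinge: pushed past upright from its low side, it falls to the other stop and stays.
- well_c (a point): centre of the inner floor of the well of station_c, 120 mm from the hinge along the station's +x, 13 mm above the station's origin: square white cup, 44 mm outside, 34 mm inside, rim 11 mm above this point. It holds either a vial or a blanking plug.
- station_d: one of four alike reagent stations on the deck, in any left-right order, about 85 mm apart: grey strip 172 x 46 x 8 mm (from 26 mm behind the hinge to 146 mm ahead). Origin: its underside, right below the tag hinge; own +x runs from hinge to well, y parallel to the hinge. Hinge line 55 mm above the origin, between 4 mm posts (tops 58 mm up, 45 mm over both).
- tag_d (a joint): hinge angle of station_d's tag, a white slippery flap 34 wide, 40 long, 4 mm thick, 25 g: 0 upright; + leans to the well (bar face up: black bar 27 x 8 mm); - leans away from it (disc face up: black 24 mm disc). Stops at +-1.0 rad, free edge then 21 mm above and 34 mm beside the hinge. Free hinge: pushed past upright from its low side, it falls to the other stop and stays.
- well_d (a point): centre of the inner floor of the well of station_d, 120 mm from the hinge along the station's +x, 13 mm above the station's origin: square white cup, 44 mm outside, 34 mm inside, rim 11 mm above this point. It holds either a vial or a blanking plug.
- vial_1: amber glass reagent vial, 31 mm diameter, 62 mm tall with crimped aluminium cap, standing loose in one of the wells; origin at the centre of its underside, z up
- plug_1: low white blanking plug, 31 mm diameter with a 36 mm flange on top, 18 mm tall, standing loose in one of the wells; origin at the centre of its underside, z up
- vial_2: amber glass reagent vial, 31 mm diameter, 62 mm tall with crimped aluminium cap, standing loose in one of the wells; origin at the centre of its underside, z up
- plug_2: low white blanking plug, 31 mm diameter with a 36 mm flange on top, 18 mm tall, standing loose in one of the wells; origin at the centre of its underside, z up
- deck: aluminium deck plate 270 x 380 x 12 mm that carries the four stations, fixed; origin at the centre of its underside, x roughly away from the robot
- spare_vial: bystander: a vial like the others (31 mm diameter, 62 mm tall) standing on the table beside the deck, in no well; origin under its centre
- stopcock: bystander: clear plastic three-way stopcock, 44 mm long, 24 mm high, lying on the deck between two stations; origin at its underside
- cap: bystander: rubber cap, 18 mm diameter, 12 mm high, on the deck between two stations; origin under its centre
- syringe: bystander: plastic syringe, about 135 mm long, 25 mm high, lying on the table; origin at its underside near the middle
- bottle: bystander: glass bottle with blue cap, 70 mm diameter, 135 mm tall, standing on the table; origin under its centre
- spatula: bystander: steel spatula, 170 mm long, lying on the table; origin at its underside

How it is judged (in metres and radians):
At the end, for the whole second after the job is handed in: every tag rests (under 0.1 rad/s) within 0.15 rad of a stop: below -0.85 rad (disc face up) where a vial stands in the well, above +0.85 rad (bar face up) where a plug does; vials and plugs within 12 mm of their wells' centres (((horizontal distance between any of vial_1, vial_2 and well_a below 0.012 m and value of joint tag_a below -0.85 rad) or (horizontal distance between any of plug_1, plug_2 and well_a below 0.012 m and value of joint tag_a above 0.85 rad)) and velocity of joint tag_a between -0.1 and 0.1 rad/s and ((horizontal distance between any of vial_1, vial_2 and well_b below 0.012 m and value of joint tag_b below -0.85 rad) or (horizontal distance between any of plug_1, plug_2 and well_b below 0.012 m and value of joint tag_b above 0.85 rad)) and velocity of joint tag_b between -0.1 and 0.1 rad/s and ((horizontal distance between any of vial_1, vial_2 and well_c below 0.012 m and value of joint tag_c below -0.85 rad) or (horizontal distance between any of plug_1, plug_2 and well_c below 0.012 m and value of joint tag_c above 0.85 rad)) and velocity of joint tag_c between -0.1 and 0.1 rad/s and ((horizontal distance between any of vial_1, vial_2 and well_d below 0.012 m and value of joint tag_d below -0.85 rad) or (horizontal distance between any of plug_1, plug_2 and well_d below 0.012 m and value of joint tag_d above 0.85 rad)) and velocity of joint tag_d between -0.1 and 0.1 rad/s); the robot touches nothing.
It fails at once if a vial or plug is lifted, tipped or pushed from its well (distance of any of vial_1, vial_2, plug_1, plug_2 from where it was at the start of the episode above 0.01 m or angle between any of vial_1, vial_2, plug_1, plug_2's own z axis and vertical above 0.3 rad).
It fails at once if a bystander is lifted or pushed aside (more than 15 mm) (distance of any of spare_vial, stopcock, cap, syringe, bottle, spatula from where it was at the start of the episode above 0.015 m).
It fails at once if a tag or station is squeezed or pushed hard (over 25 N) (contact force between the fingers and station_a above 25 N or contact force between the fingers and station_b above 25 N or contact force between the fingers and station_c above 25 N or contact force between the fingers and station_d above 25 N).
It also fails if it takes over 35 s, if anything falls off the work surface, if the arm or the gripper's body presses on something with over 40 N, if the wrist force passes 120 N, or if a joint passes its speed limit or range.

## Working session

There is one attempt and no reset: what is moved stays moved. The work goes in short steps, Python scripts to look and compute and a tool call to move; the robot and the scene stay as the last step left them, time stands still between calls to the robot, and variables do not carry over. Pictures are saved under pics/ and viewed, at most 10 in all, crops included, and the job is handed in when it is done.

Besides the shell and the picture viewer there is one more tool, called after "Emit:" by a JSON object that holds its "method" and its "body". step_arm: Moves the arm, as the interface text tells. Its arguments: {"type":"object","properties":{"rows":{"type":"array"},"fingers":{"type":"number"},"squeeze":{"type":"number"}},"required":["rows"]}

```bash
mkdir -p pics; ls; python3 - <<'E'
from bench import r,snapshot,get_calibration
import cv2
for n in("scene","top"):
    cv2.imwrite(f"pics/{n}0.png",snapshot(n)); print(n,get_calibration(n))
print(r.sense())
E
```

```text
pics
scene {'fovy': 53.59335087902548, 'cx': 311.72708611102496, 'cy': 200.5139459491457, 'eye': array([1271.80328996, -112.0007968 ,  826.80207102]), 'orientation': array([41.5363851 , -0.73554344, 88.64497616])}
top {'fovy': 42.28485063727544, 'cx': 311.75742980396785, 'cy': 195.83050851703882, 'eye': array([ 443.1920086 ,  -85.10919494, 1686.12241217]), 'orientation': array([  4.16079879,  -0.34830107, -88.85394216])}
{'time': 0.1, 'joint_pos': array([-8.17273786e+01,  7.50992413e+00,  8.53233703e+01, -1.65702658e-03,
        8.72604518e+01, -4.89479293e+00]), 'qd': array([ 0.11362327, -0.12779906, -0.18420191, -0.07335764,  0.00643101,
       -0.00890732]), 'joint_efforts': array([ 1.77937971e-03, -5.70949960e+01, -5.01940084e+01, -2.19191897e-04,
        8.10107013e-03, -4.33766047e-06]), 'tool_pos': array([ 136.5970642 , -583.71422839,  213.35510638]), 'tcp_rot': array([-1.79906454e+02, -6.35006046e-03,  1.31674897e+01]), 'ft_force': array([ 0.52683682, -0.18540116,  0.02533413]), 'wrist_torque': array([ 0.051344  , -0.02369538,  0.01260281]), 'grip_force': 0.0, 'finger_gap': 85.2920689807016}
```

View pics/scene0.png

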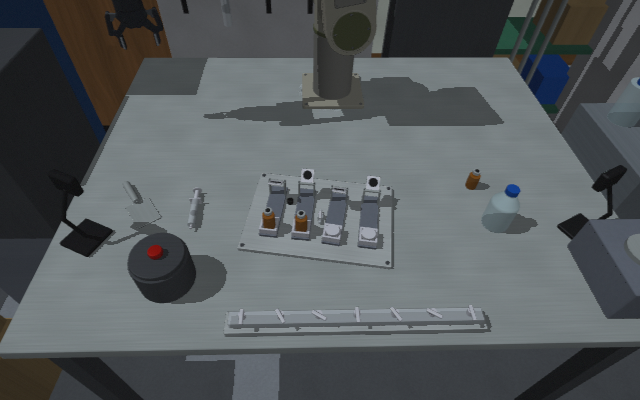

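View pics/top0.png

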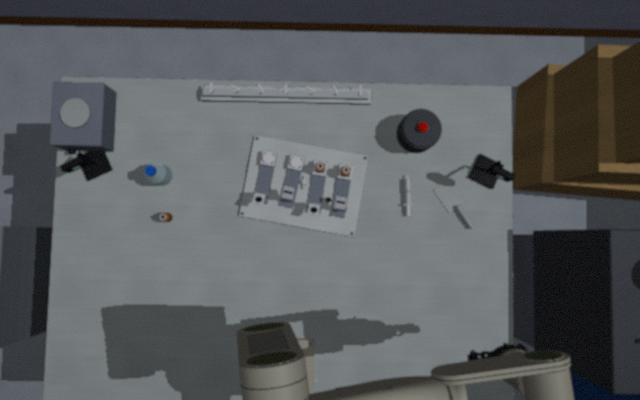

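The scene view shows four stations at columns 270, 303, 335 and 370. From the left these hold vial, vial, plug and plug, and the tags look like bar, disc, bar and disc. I'll zoom in to check.

```bash
python3 - <<'E'
import cv2,numpy as np
a=cv2.imread("pics/scene0.png")[160:270,235:405]; b=cv2.imread("pics/top0.png")[130:245,230:375]
a=cv2.resize(a,None,fx=4.6,fy=4.6,interpolation=2); b=cv2.resize(b,None,fx=5,fy=5,interpolation=2)
cv2.imwrite("pics/sc.png",a);cv2.imwrite("pics/tc.png",b);print(a.shape,b.shape)
E
```

```text
(506, 782, 3) (575, 725, 3)
```

View pics/sc.png

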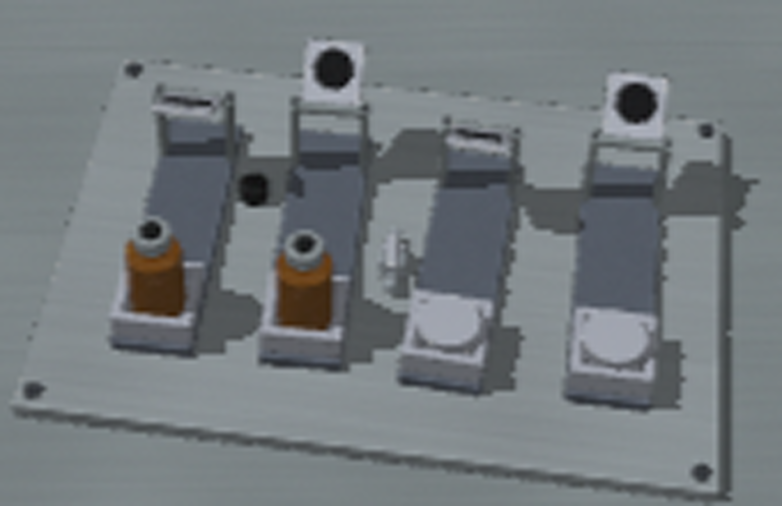

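View pics/tc.png

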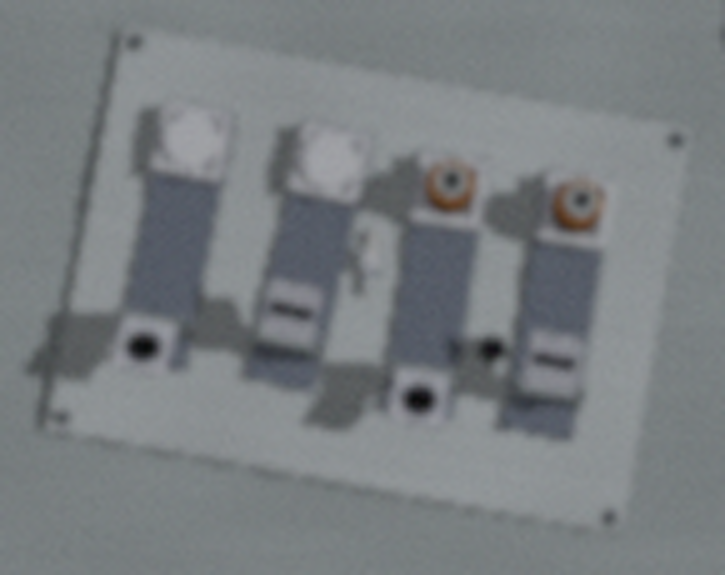

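Confirmed by both crops:
- **Right-hand station in the top view (S1):** it has a vial but shows the bar at (554,359), so it must be pushed away from the well.
- **Left-hand station (S4):** it has a plug but shows the disc at (143,346), so it must be pushed toward the well.
- **The middle two:** already correct.

Next I'll locate the points.

```bash
cat > h.py <<'E'
import numpy as np,cv2
from bench import r,snapshot,get_calibration
from scipy.spatial.transform import Rotation as R
def ray(n,px):
    c=get_calibration(n); f=200/np.tan(np.radians(c['fovy']/2))
    d=np.array([(px[0]-c['cx'])/f,-(px[1]-c['cy'])/f,-1]); 
    return c['eye'],R.from_euler('xyz',c['orientation'],degrees=True).apply(d)
def onz(n,px,z):
    e,d=ray(n,px); return e+d*(z-e[2])/d[2]
def tri(p,q):
    a,u=ray('top',p); b,v=ray('scene',q)
    s=np.linalg.lstsq(np.c_[u,-v],b-a,rcond=None)[0]; P=a+u*s[0];Q=b+v*s[1]
    return (P+Q)/2,np.linalg.norm(P-Q)
def ctr(n,img,x,y,k=4,thr=None):
    g=cv2.cvtColor(img,6).astype(float); x0,y0=int(round(x)),int(round(y))
    w=g[y0-k:y0+k+1,x0-k:x0+k+1]; m=np.clip((w.max()+w.min())/2-w,0,None)
    yy,xx=np.mgrid[y0-k:y0+k+1,x0-k:x0+k+1]; return (m*xx).sum()/m.sum(),(m*yy).sum()/m.sum()
T=lambda x,y:((x+.5)/5-.5+230,(y+.5)/5-.5+130)
S=lambda x,y:((x+.5)/4.6-.5+235,(y+.5)/4.6-.5+160)
E
python3 - <<'E'
from h import *
np.set_printoptions(precision=1,suppress=True)
t=cv2.imread("pics/top0.png");s=cv2.imread("pics/scene0.png")
for nm,a,b,k,z in [("disc4",(143,346),(636,102),4,79),("disc2",(419,399),(333,68),4,79),("bar1",(554,359),(188,101),3,79),("bar3",(291,311),(480,134),3,79)]:
    p=ctr('t',t,*T(*a),k); q=ctr('s',s,*S(*b),k if 'disc' in nm else 2); print(nm,np.array(p),np.array(q),tri(p,q),tri(T(*a),S(*b)),onz('top',p,z),onz('scene',q,z))
for nm,a,b,z in [("plug4",(190,140),(617,337),43),("plug3",(327,160),(449,320),43),("cap2",(452,180),(305,244),87),("cap1",(581,200),(151,232),87)]:
    print(nm,tri(T(*a),S(*b)),onz('top',T(*a),z),onz('scene',S(*b),z))
C=[onz('top',T(*a),12) for a in [(135,42),(676,140),(609,517),(60,417)]]
C2=[onz('scene',S(*a),12) for a in [(702,472),(33,390),(134,69),(707,131)]]
print(np.array(C),np.array(C2)); print([np.linalg.norm(C[i]-C[i-1]) for i in range(4)],[np.linalg.norm(C2[i]-C2[i-1]) for i in range(4)])
E
```

```text
disc4 [258.2 198.9] [372.9 181.9] (array([547.3,  74.9,  80.2]), np.float64(2.0727280318260015)) (array([547.6,  74.7,  81.1]), np.float64(2.028730925284545)) [547.2  74.   79. ] [546.2  76.3  79. ]
disc2 [313.4 209.5] [307.2 174.6] (array([517.9, -97.6,  80.1]), np.float64(1.7512398306683767)) (array([518. , -97.9,  80.9]), np.float64(1.248036508269809)) [517.9 -98.5  79. ] [516.8 -96.7  79. ]
bar1 [340.1 201.8] [274.9 181.6] (array([ 543.3, -181.6,   80.2]), np.float64(0.775497779641058)) (array([ 544.5, -181.1,   81.6]), np.float64(1.6340652941982787)) [ 543.4 -181.3   79. ] [ 542.1 -182.1   79. ]
bar3 [287.9 191.8] [339.1 189. ] (array([571.4, -16.5,  79.8]), np.float64(2.841477489020357)) (array([571.3, -16.5,  80.7]), np.float64(2.3663883089830984)) [571.3 -17.8  79. ] [570.7 -14.9  79. ]
plug4 (array([683.4,  52.5,  39.2]), np.float64(2.295797808091468)) [682.7  51.1  43. ] [686.4  52.9  43. ]
plug3 (array([671.9, -36.7,  40.7]), np.float64(0.23479115380817048)) [671.6 -36.9  43. ] [673.7 -36.8  43. ]
cap2 (array([ 654.8, -115.3,   85.7]), np.float64(2.0889534988487015)) [ 654.6 -116.3   87. ] [ 655.9 -114.2   87. ]
cap1 (array([ 644.1, -196.6,   84.1]), np.float64(0.8958312184324062)) [ 643.7 -196.8   87. ] [ 646.5 -195.8   87. ]
[[ 751.1   91.3   12. ]
 [ 693.8 -263.5   12. ]
 [ 447.4 -223.3   12. ]
 [ 504.8  133.    12. ]] [[ 752.3   93.7   12. ]
 [ 694.5 -262.6   12. ]
 [ 447.9 -221.8   12. ]
 [ 506.   133.9   12. ]]
[np.float64(249.71575712184176), np.float64(359.3778376433503), np.float64(249.68441236401648), np.float64(360.8552206393146)] [np.float64(249.58124565874468), np.float64(360.91290241628434), np.float64(249.95377031690555), np.float64(360.47059119097395)]
```

The two views agree to about 2 mm, and the sizes match (screw pattern 250 x 360, point heights about 80). All four station axes run at about -9.3° yaw. Hinge 1 is near (527,-179) and hinge 4 near (564,72). I'll approach S1 with the fingers shut, 65 mm ahead of its hinge.

Emit:
{"method": "step_arm", "body": {"rows": [[[15,-8,0],0],[[45,-24,0],2],[[90,-47,0],4],[[135,-71,0],6],[[180,-95,0],8],[[225,-119,0],10],[[270,-142,0],12],[[315,-166,0],14],[[360,-190,0],16],[[405,-214,0],18],[[450,-237,0],20],[[490,-258,0],22.5]], "fingers": 0, "squeeze": 20}}

```text
time: 1.3
tool_pos: [554.2, -220.4, 214.2]
tcp_rot: [-180.0, 0.0, -9.4]
ft_force: [0.4, -0.9, -0.4]
finger_gap: 0.1
grip_force: 0.0
```

```bash
cat >> h.py <<'E'
def plan(H,sx,z,yaw=-9.3):
    s=r.sense(); a=np.radians(yaw); g=np.array([H[0]+sx*np.cos(a),H[1]+sx*np.sin(a),z])
    q=R.from_euler('xyz',s['tcp_rot'],degrees=True)
    print('pose',s['time'],s['tool_pos'].round(1),s['tcp_rot'].round(2),'gap',s['finger_gap'],'F',s['ft_force'].round(2))
    print('shift',q.inv().apply(g-s['tool_pos']).round(1),'turn',round(s['tcp_rot'][2]-yaw,2))
E
python3 -c "
from h import *
plan((527,-179),65,190)"
```

```text
pose 1.3 [ 554.2 -220.4  214.2] [-1.7999e+02  1.0000e-02 -9.3900e+00] gap 0.1485256708180447 F [ 0.4  -0.94 -0.43]
shift [ 31.4 -36.5  24.2] turn -0.09
```

Emit:
{"method": "step_arm", "body": {"rows": [[[15,-18,10],0],[[31,-36,24],0],[[31,-36,50],0],[[31,-36,75],0],[[31,-36,94],0],[[31,-36,94],0]]}}

```text
time: 1.9
tool_pos: [586.8, -190.5, 116.2]
tcp_rot: [-179.9, 0.4, -9.3]
ft_force: [-0.7, 0.5, -0.8]
finger_gap: 0.1
grip_force: 0.0
```

```bash
python3 -c "
from h import *
plan((527,-179),65,89)
a=snapshot('scene')[140:270,235:405];w=snapshot('wrist')
a=cv2.resize(a,(520,398),interpolation=2)
w=cv2.resize(w,(280,175))
c=np.zeros((400,800,3),np.uint8);c[:398,:520]=a;c[:175,520:]=w
cv2.imwrite('pics/c1.png',c)"
```

```text
pose 1.9 [ 586.8 -190.5  116.2] [-179.89    0.39   -9.3 ] gap 0.05803396834475107 F [-0.69  0.52 -0.83]
shift [ 4.3 -1.7 27.1] turn 0.0
```

View pics/c1.png

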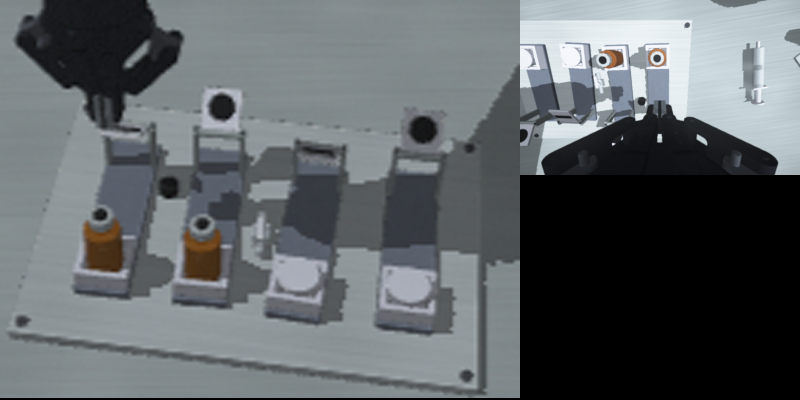

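```bash
python3 -c "
from h import *
for z in (80,95,105,115): print(z,onz('scene',(268.7,178.6),z).round(0))
def proj(P):
    c=get_calibration('scene');f=200/np.tan(np.radians(c['fovy']/2))
    d=R.from_euler('xyz',c['orientation'],degrees=True).inv().apply(np.array(P)-c['eye']);return c['cx']-f*d[0]/d[2],c['cy']+f*d[1]/d[2]
for P in [(587,-190.5,105),(587,-190.5,145),(543,-181.5,80)]:
  p=proj(P);print(p,(p[0]-235)*3.06,(p[1]-140)*3.06)
plan((527,-179),65,89)
w=snapshot('wrist');cv2.imwrite('pics/w1.png',w)"
```

```text
80 [ 532. -199.   80.]
95 [ 547. -197.   95.]
105 [ 557. -196.  105.]
115 [ 566. -195.  115.]
(np.float64(270.2432631841331), np.float64(187.22696972255497)) 107.84438534344737 144.51452735101822
(np.float64(269.1637414451699), np.float64(175.89787505085155)) 104.54104882221982 109.84749765560575
(np.float64(275.0682567936765), np.float64(181.58198061145606)) 122.60886578865004 127.24086067105554
pose 2.0 [ 589.  -192.   120.3] [-1.7998e+02  6.0000e-02 -9.3100e+00] gap -0.24835551159253236 F [ 0.04 -0.21  0.75]
shift [ 1.7 -2.7 31.3] turn -0.01
```

View pics/w1.png

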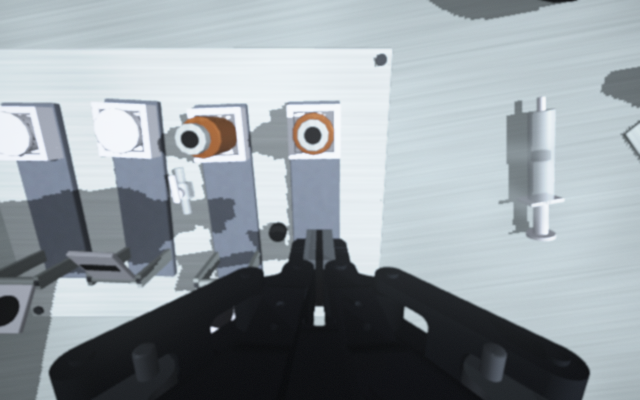

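```bash
python3 -c "
from h import *
n=snapshot('scene');o=cv2.imread('pics/scene0.png')
f=lambda i:cv2.resize(i[155:235,245:295],(400,600),interpolation=0)[:600]
n=n.copy();cv2.imwrite('pics/z1.png',np.hstack([f(o),f(n)]))"
```

```text
(no output)
```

View pics/z1.png

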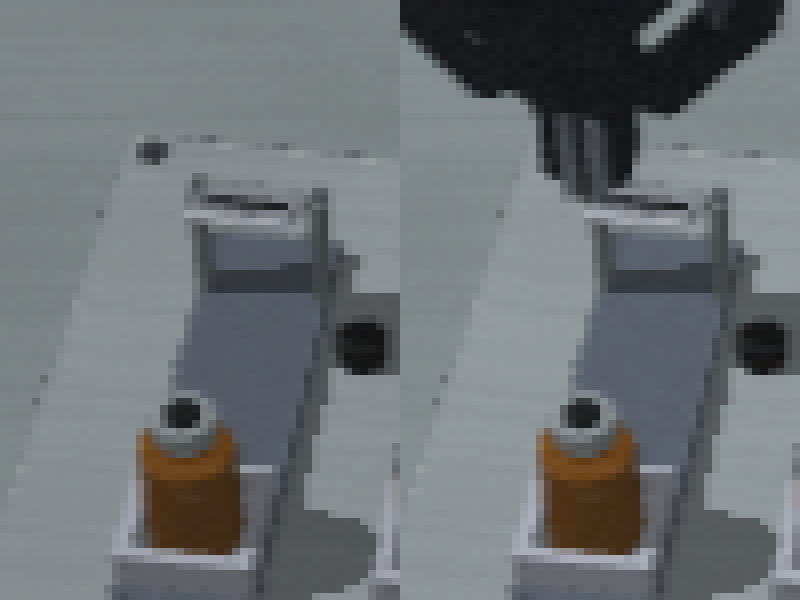

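```bash
python3 -c "
from h import *
s=r.sense();q=R.from_euler('xyz',s['tcp_rot'],degrees=True);print(s['time'],s['tool_pos'])
for n,p in (('wrist',(319,230)),('wrist',(319,304)),('scene',(268.3,182))):
  e,d=ray(n,p);E=q.inv().apply(e-s['tool_pos']);D=q.inv().apply(d)
  print(n,E.round(1))
  for z in (-8,-3,0,5,11): print('  toolz',z,(E+D*(z-E[2])/D[2]).round(1))
"
```

```text
2.1 [ 590.24574415 -192.80852676  122.09949365]
wrist [  66.9   -0.8 -159.7]
  toolz -8 [ 6.7 -0.7 -8. ]
  toolz -3 [ 4.7 -0.7 -3. ]
  toolz 0 [ 3.5 -0.7  0. ]
  toolz 5 [ 1.5 -0.7  5. ]
  toolz 11 [-0.8 -0.7 11. ]
wrist [  66.9   -0.8 -159.7]
  toolz -8 [-41.9  -0.6  -8. ]
  toolz -3 [-45.5  -0.6  -3. ]
  toolz 0 [-47.6  -0.6   0. ]
  toolz 5 [-51.2  -0.6   5. ]
  toolz 11 [-55.5  -0.6  11. ]
scene [ 661.  -189.9 -703.3]
  toolz -8 [ 3.  0. -8.]
  toolz -3 [-1.8  1.4 -3. ]
  toolz 0 [-4.6  2.2  0. ]
  toolz 5 [-9.3  3.6  5. ]
  toolz 11 [-15.    5.2  11. ]
```

Laterally the finger is centred, but both views put the shut fingertips higher than the nominal tool z of +11. I'll descend to TCP z 89, which is clear ahead of the tag, and measure again.

Emit:
{"method": "step_arm", "body": {"rows": [[[2,-2,10],0],[[2,-2,20],0],[[2,-2,31],0],[[2,-2,31],0],[[2,-2,31],0],[[2,-2,31],0]]}}

```text
time: 2.7
tool_pos: [591.8, -191.2, 89.5]
tcp_rot: [180.0, -0.0, -9.3]
ft_force: [-0.3, 0.2, -0.2]
finger_gap: -0.3
grip_force: 0.0
```

```bash
python3 -c "
from h import *
plan((527,-179),65,89)
n=snapshot('scene');w=snapshot('wrist')
cv2.imwrite('pics/s2.png',n);cv2.imwrite('pics/w2.png',w)
f=cv2.resize(n[155:235,245:295],(375,600),interpolation=0)
g=cv2.resize(w[180:320,275:365],(386,600),interpolation=0)
cv2.imwrite('pics/z2.png',np.hstack([f,g]))"
```

```text
pose 2.7 [ 591.8 -191.2   89.5] [ 1.80e+02 -2.00e-02 -9.34e+00] gap -0.3006502757875906 F [-0.31  0.16 -0.19]
shift [-0.9 -1.6  0.5] turn -0.04
```

View pics/z2.png

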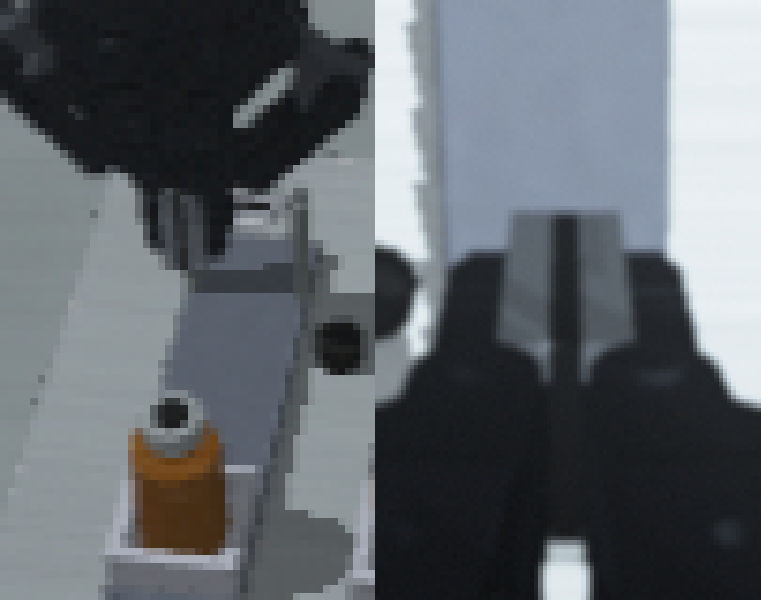

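```bash
python3 -c "
from h import *
s=r.sense();q=R.from_euler('xyz',s['tcp_rot'],degrees=True)
L=[]
for n,p in (('wrist',(319.3,229.5)),('scene',(270.3,190.7))):
  e,d=ray(n,p);E=q.inv().apply(e-s['tool_pos']);D=q.inv().apply(d)
  for z in (-16,-8,0,11): print(n,z,(E+D*(z-E[2])/D[2]).round(1))
c=get_calibration('scene');f=200/np.tan(np.radians(c['fovy']/2))
for P in [(11,0,11),(11,0,0),(11,0,-8),(0,0,11),(-11,0,11)]:
  W=q.apply(P)+s['tool_pos'];d=R.from_euler('xyz',c['orientation'],degrees=True).inv().apply(W-c['eye']);print(P,c['cx']-f*d[0]/d[2],c['cy']+f*d[1]/d[2])
c=get_calibration('wrist');print(c); f=200/np.tan(np.radians(c['fovy']/2))
for P in [(11,0,11),(11,0,0),(11,0,-8),(0,0,11),(11,10,11)]:
  W=q.apply(P)+s['tool_pos'];d=R.from_euler('xyz',c['orientation'],degrees=True).inv().apply(W-c['eye']);print(P,c['cx']-f*d[0]/d[2],c['cy']+f*d[1]/d[2])
"
```

```text
wrist -16 [ 10.2  -0.5 -16. ]
wrist -8 [ 7.  -0.5 -8. ]
wrist 0 [ 3.8 -0.5  0. ]
wrist 11 [-0.5 -0.4 11. ]
scene -16 [  7.3  -2.8 -16. ]
scene -8 [ 0.1 -0.7 -8. ]
scene 0 [-7.1  1.4  0. ]
scene 11 [-17.1   4.2  11. ]
(11, 0, 11) 269.6238600792634 198.91700691365762
(11, 0, 0) 269.332771714983 195.9916402651238
(11, 0, -8) 269.11802261952323 193.83346453998402
(0, 0, 11) 270.5260924044253 195.73370079546274
(-11, 0, 11) 271.4154492083 192.59582280541773
{'fovy': 70.26653378928206, 'cx': 318.8706808841193, 'cy': 196.7806009150391, 'eye': array([ 658.08203105, -201.3324487 ,  249.64612831]), 'orientation': array([-1.49402358e+01,  6.43023645e-03, -9.92764539e+01])}
(11, 0, 11) 320.0254785353354 212.4137363747996
(11, 0, 0) 320.09225084672585 218.19209457914766
(11, 0, -8) 320.1463482304298 222.87358686914084
(0, 0, 11) 319.98999603776844 228.74454284314078
(11, 10, 11) 335.8723404146892 212.43065598280745
```

Both views put the shut fingertips at tool z of about -17, so the tip is at world z of about 107 with the TCP at 89.5. The strip width and the vial cap confirm the arm height is right. I'll go down 27 mm more, still clear of the strip whichever figure holds, then push gently toward the robot with the first stop short of the hinge.

Emit:
{"method": "step_arm", "body": {"rows": [[[-1,-2,8],0],[[-1,-2,18],0],[[-1,-2,27],0],[[-1,-2,27],0],[[-8,-2,27],0],[[-15,-2,27],0],[[-22,-2,27],0],[[-28,-2,27],0],[[-34,-2,27],0],[[-40,-2,27],0],[[-40,-2,27],0],[[-40,-2,27],0]]}}

```text
time: 4.0
tool_pos: [552.5, -182.7, 62.4]
tcp_rot: [180.0, -0.0, -9.3]
ft_force: [0.3, -0.0, -0.7]
finger_gap: 0.1
grip_force: 0.0
```

```bash
python3 -c "
from h import *
plan((527,-179),-8,62)
n=snapshot('scene');w=snapshot('wrist')
f=cv2.resize(n[155:235,245:295],(375,600),interpolation=0)
g=cv2.resize(w[180:320,275:365],(386,600),interpolation=0)
cv2.imwrite('pics/z3.png',np.hstack([f,g]))"
```

```text
pose 4.0 [ 552.5 -182.7   62.4] [ 1.80e+02 -1.00e-02 -9.34e+00] gap 0.10863678279281859 F [ 0.27 -0.03 -0.72]
shift [-33.7   0.5   0.4] turn -0.04
```

View pics/z3.png

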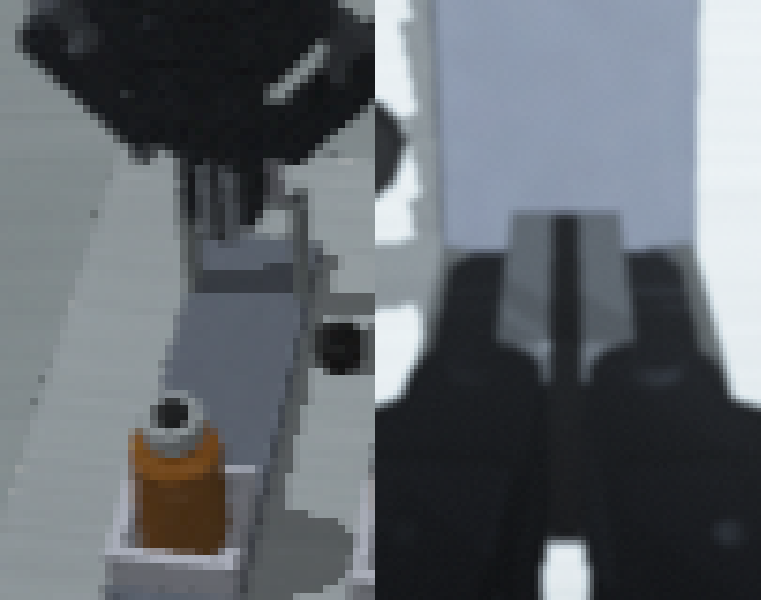

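The fingertip's lower edge is at (225,240) in the crop, above the hinge posts. The forces are near zero, so I'll continue past upright in two small steps.

Emit:
{"method": "step_arm", "body": {"rows": [[[-4,0,0],0],[[-8,0,0],0],[[-12,0,0],0],[[-16,0,0],0],[[-16,0,0],0]]}}

```text
time: 4.6
tool_pos: [536.1, -179.9, 62.2]
tcp_rot: [-180.0, 0.0, -9.3]
ft_force: [-0.0, -0.2, 0.4]
finger_gap: 0.2
grip_force: 0.0
```

Emit:
{"method": "step_arm", "body": {"rows": [[[-4,0,0],0],[[-8,0,0],0],[[-11,0,0],0],[[-11,0,0],0],[[-11,0,0],0]]}}

```text
time: 5.1
tool_pos: [525.9, -178.3, 62.4]
tcp_rot: [180.0, -0.0, -9.3]
ft_force: [0.7, 0.3, 0.1]
finger_gap: 0.2
grip_force: 0.0
```

Emit:
{"method": "step_arm", "body": {"rows": [[[5,0,-5],0],[[8,0,-30],0],[[8,0,-60],0],[[8,0,-90],0],[[8,0,-100],0],[[8,0,-100],0]]}}

```text
time: 5.7
tool_pos: [535.5, -180.2, 164.7]
tcp_rot: [179.9, -0.2, -9.3]
ft_force: [0.1, -1.6, 0.1]
finger_gap: -0.6
grip_force: 0.0
```

```bash
python3 -c "
from h import *
plan((564,72),-65,162)"
```

```text
pose 5.7 [ 535.5 -180.2  164.7] [179.94  -0.25  -9.33] gap -0.5805785705820472 F [ 0.15 -1.56  0.07]
shift [ -77.7 -253.4    2.1] turn -0.03
```

Emit:
{"method": "step_arm", "body": {"rows": [[[-10,-20,0],0],[[-20,-50,0],0],[[-30,-80,0],0],[[-40,-110,0],0],[[-50,-140,0],0],[[-60,-170,0],0],[[-70,-200,0],0],[[-78,-230,0],0],[[-78,-253,0],0],[[-78,-253,0],0],[[-78,-253,0],0]]}}

```text
time: 6.8
tool_pos: [496.9, 82.9, 160.6]
tcp_rot: [179.9, 0.1, -9.3]
ft_force: [0.1, -1.1, -0.5]
finger_gap: 0.2
grip_force: 0.0
```

```bash
cat >> h.py <<'E'
def proj(n,P):
    c=get_calibration(n);f=200/np.tan(np.radians(c['fovy']/2))
    d=R.from_euler('xyz',c['orientation'],degrees=True).inv().apply(np.array(P,float)-c['eye']);return c['cx']-f*d[0]/d[2],c['cy']+f*d[1]/d[2]
def face(img,H,n='scene'):
    out=[]
    a=np.radians(-9.3);g=cv2.cvtColor(img,6)
    for sg in (-1,1):
        x=sg*15.7
        u,v=map(round,proj(n,(H[0]+x*np.cos(a),H[1]+x*np.sin(a),79)))
        w=g[v-6:v+7,u-6:u+7]; out.append((int((w<60).sum()),int((w>150).sum())))
    return out
E
python3 -c "
from h import *
plan((564,72),-65,61)
o=cv2.imread('pics/scene0.png');n=snapshot('scene')
for H in ((527,-179),(533.5,-100),(555.5,-14),(564,72)): print(face(o,H),face(n,H))"
```

```text
pose 6.8 [496.9  82.9 160.6] [ 1.7995e+02  1.4000e-01 -9.2500e+00] gap 0.1830398429623118 F [ 0.06 -1.15 -0.52]
shift [ 3.2 -0.2 99.6] turn 0.05
[(0, 1), (9, 9)] [(48, 87), (2, 36)]
[(52, 85), (12, 41)] [(50, 87), (13, 41)]
[(0, 1), (9, 12)] [(0, 3), (9, 12)]
[(53, 81), (6, 47)] [(51, 83), (6, 48)]
```

Tag 1 now shows its disc. Next is S4: descend on the robot side and push toward the well.

Emit:
{"method": "step_arm", "body": {"rows": [[[2,0,25],0],[[2,0,55],0],[[2,0,80],0],[[2,0,99],0],[[2,0,99],0],[[9,0,99],0],[[16,0,99],0],[[23,0,99],0],[[30,0,99],0],[[36,0,99],0],[[42,0,99],0],[[42,0,99],0]]}}

```text
time: 8.05
tool_pos: [540.1, 75.8, 63.5]
tcp_rot: [-180.0, -0.0, -9.3]
ft_force: [-0.6, 0.2, 0.6]
finger_gap: 0.1
grip_force: 0.0
```

Emit:
{"method": "step_arm", "body": {"rows": [[[4,0,0],0],[[8,0,0],0],[[12,0,0],0],[[16,0,0],0],[[20,0,0],0],[[24,0,0],0],[[26,0,0],0],[[26,0,0],0],[[26,0,0],0]]}}

```text
time: 8.95
tool_pos: [564.8, 71.7, 63.2]
tcp_rot: [180.0, 0.0, -9.3]
ft_force: [0.3, 0.3, -0.9]
finger_gap: -0.2
grip_force: 0.0
```

Emit:
{"method": "step_arm", "body": {"rows": [[[-5,0,-5],0],[[-10,0,-30],0],[[-20,0,-60],0],[[-40,0,-90],0],[[-70,0,-110],0],[[-100,0,-110],0],[[-100,0,-110],0],[[-100,0,-110],0]]}}

```text
time: 9.75
tool_pos: [465.9, 88.2, 173.8]
tcp_rot: [-180.0, -0.1, -9.3]
ft_force: [0.1, -0.9, 0.3]
finger_gap: 0.1
grip_force: 0.0
```

```bash
python3 -c "
from h import *
plan((564,72),-65,61)
n=snapshot('scene')
for H in ((527,-179),(533.5,-100),(555.5,-14),(564,72)): print(face(n,H))
a=cv2.resize(n[160:270,235:405],None,fx=4.6,fy=4.6,interpolation=2);cv2.imwrite('pics/end.png',a)"
```

```text
pose 9.75 [465.9  88.2 173.8] [-1.7998e+02 -8.0000e-02 -9.3000e+00] gap 0.05657275827790942 F [ 0.12 -0.87  0.27]
shift [3.430e+01 1.000e-01 1.129e+02] turn -0.0
[(47, 86), (2, 36)]
[(50, 87), (13, 41)]
[(0, 3), (9, 12)]
[(0, 3), (8, 15)]
```

View pics/end.png

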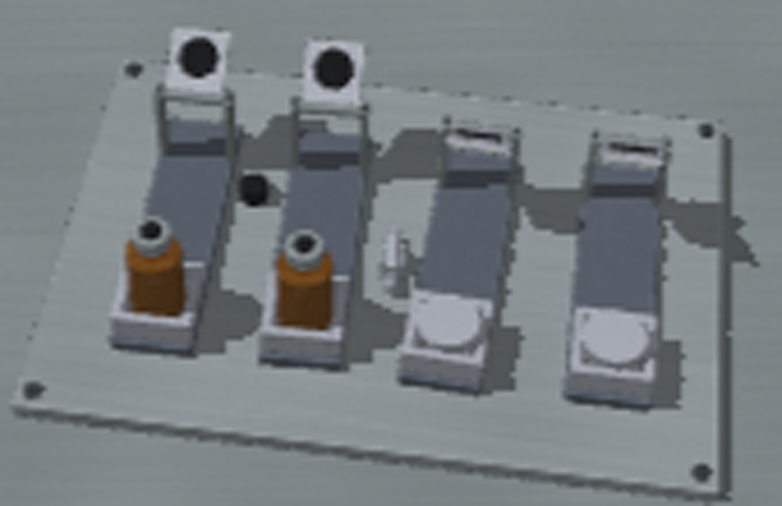

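The picture shows discs at (200,57) and (334,68) on the two vial stations, and bars at (480,134) and (636,150) on the two plug stations. Nothing else has moved and the arm is clear.

```bash
python3 -c "
from bench import r
print(r.hand_in())"
```

```text
the job is handed in; nothing more can be done
None
```

I pushed over the two wrong tags, so both vial stations now show the disc and both plug stations show the bar; nothing else in the last close-up of the deck had moved, and I handed the job in at about 10 s (no verdict was returned).

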